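# Earth the test cell, then draw its sagging bolt and hold the guard gate ajar

### The arm

A 6-joint arm with a two-finger parallel gripper is mounted at the origin on the work surface. World frame = base frame: x ahead of the robot, y to its left, z up, the work surface at z = 0. Lengths are in mm, angles in rad, forces in N, time in s.
With the tool pointing down it reaches from about 300 to 775 mm from the base axis. Payload 14.6 kg.
Tool frame: the origin (TCP) lies on the centre line of the jaws, within the pads' length; the fingertips stand 19 mm ahead of it and the grasp point (between the pads) is the TCP (bot.tip_reach is the distance from the TCP to the fingertips, in mm); z points along the fingers, y is the line along which they close (so a half turn about z gives the same grasp; the last joint's range is limited). The gripper opens to 85 mm and grips with 20 to 120 N. Pads are 22 mm wide; open, the fingers measure 114 mm over their backs; the gripper's body (76 mm by 85 mm) begins 54 mm behind the grasp point. The pads swing forward as they close: fully open they stand 13 mm farther back than shut.
Start: joints at [1.136, 0.3, 1.521, -0, 1.321, -0.067], TCP at [197.757, 513.207, 250.281] pointing down, gripper open.
Joint ranges: [-3.03, 3.03], [-0.79, 2.21], [0.23, 2.52], [-1.04, 4.18], [0, 3.07], [-2.55, 2.55]. Speed limits (rad/s): [2.22, 2.22, 2.57, 3.14, 3.14, 3.14].

### API

Orientations are given as a unit quaternion [w, x, y, z].
In Python, from rig import bot gives the robot as it stands. Calls block until the motion is done:
- bot.move_to(position, orientation): joint-space move of the TCP to a pose.
- bot.servo_line(position, attitude=None, speed=150, until_force=None): straight line of the TCP; attitude=None keeps the orientation; speed is the mean speed in mm/s. With until_force (N) it stops when the force on the tool has changed by that much, and returns True; else False.
- bot.move_joints(angles): joint-space move.
- bot.move_gripper(opening, grip_force=None): finger opening in mm; grip_force is the grip in N (None keeps the last); returns when the fingers have stopped.
- bot.dwell(seconds).
- bot.ik(position, orientation): joint angles nearest the present ones, or None.
- bot.read_state(): the state.
- bot.read_camera(name): name is "scene" or "top" or "wrist"; returns a dict with "image" (480x640x3 uint8, blue, green, red), "depth" (480x640 float32, mm along the optical axis (not along the pixel's ray), 0 where there is no reading), "fovy" (degrees; the focal length in pixels is half the picture's height over the tangent of half this angle, whatever the lens; pixels are square), "cx", "cy" (the principal point, pixels), "eye" and "attitude" of the camera in the world; the wrist camera has in their place "mount" (4x4, takes a point from camera to tool coordinates, whose origin is the TCP and whose axes are the flange's). Camera axes: x right, y down, z forward; pixel columns grow to the right and rows downward; lengths in mm; the calibration is good to about 2 mm. A picture is of the moment at which its call begins: read the wrist's pose just before it.
A pose or a line that the arm cannot do raises bot.MotionError and nothing moves.
- bot.finish_job(): hands the job in; it is judged then, once.
The state is a dict: "clock": time; "joint_positions": joint angles; "qvel": joint speeds; "effort": joint torques, N m; "ee_pos": TCP position; "tool_rot": TCP orientation; "ft_force": force on the tool from outside, world axes, zero at the start; "moment": the same for the moment, N m; "grip_width": finger opening in mm; "grip_force": force on a finger pad.
Only numpy, scipy, OpenCV 4.12 (cv2) and the standard library are available. Lean on these libraries where they do the work, as an engineer would, in place of code of your own. Each camera call takes 0.05 s, during which the arm holds its last target. There are 200 camera calls.

### The job

Make the bench test cell safe and open it: first press the orange earthing lever fully shut on its terminal block, then take the red bolt knob, lift the sagging bolt so that its nose clears the bent-up keeper lip while pulling it all the way back towards the gate's hinge, and swing the blue gate outwards to about 20 degrees ajar. The gate closes by itself, so finish while still holding it steady there, with the lever still shut, and leave the parts tray, the screw jar and the probe stand where they are.

Things in the scene. Friction and masses are not known exactly. Their poses are not given: they have to be found in the camera images.
- cell: Fixed guard cell, low open-topped fence of aluminium posts and clear panels, 290 wide (y), 175 deep, 130 high. Origin on the table under the middle of the gate's front face; +x into the cell, +y along the gate from keeper to hinge. Shut gate: x 0 to 12, y -115 to 101, top z 130. The bolt runs along y at x -18, z 120, through steel staples on the gate at y -71 and +34 (8 wide, tops z 152).
- gate_leaf: The blue framed gate leaf with clear pane, 216 wide, 12 thick, 90 high (z 40 to 130, over a sill), that carries the bolt; origin on its vertical hinge axis at table height, axes those of the cell while shut. When ajar its free end stands out towards the cell's -x.
- gate (a joint): Gate angle in rad: 0 shut, growing as it swings outwards (free end towards the cell's -x; clockwise seen from above) to 1.4. A spring shuts it with 0.3 N m when shut plus 0.6 N m per rad (about 4 N at the knob at 20 degrees). It cannot open while the bolt is in the keeper.
- gate_hinge (a point): Point on the gate's vertical hinge axis, at cell x = 6, y = 112, z = 120 mm. Fixed.
- knob (a point): Centre of the bolt knob's red upright cylindrical grip, 18 across, 34 high, on a thin 30 mm stem over the bolt. It is 47 mm above the bolt's axis, 167 mm above the table while the bolt sags, at cell x -18, y -45 with the bolt home, so 24 mm in front of the hinge axis. It moves with the bolt and gate. Nothing else near it is higher than z 152.
- bolt_draw (a joint): How far the bolt is pulled back along the gate, m: 0 home in the keeper (starts at 0 to 0.005), the nose meets the lip at 0.009 unless lifted, 0.050 fully drawn (end stop). The bolt clears the keeper from about 0.030. Friction about 1.5 N; drawing moves the knob towards the hinge (the gate's +y).
- bolt_lift (a joint): How far the bolt is lifted in its worn staples, m: 0 sagging, 0.020 against the top of the staples. The drop nose at its end clears the keeper lip above 0.010. It falls back by its own weight (160 g).
- keeper_lip (a point): Top middle of the keeper's bent-up yellow lip, 26 long across the bolt, 5 thick, top at z 112; fixed on the cell's post at cell x = -16, y = -121.5. The brass keeper also has a tall front cheek that keeps the gate shut.
- terminal: Fixed grey earthing terminal block 84 x 44 x 26 mm, with two ears for the lever up to z 43. Origin under its centre; +x points from the lever's free end towards its hinge.
- lever (a joint): Angle of the orange lever, rad: 0 shut (lying flat along the block's top, pointing to the block's -x), growing as its free end rises, up to 1.3. Starts raised, 0.7 to 1.1. It stays where it is left (friction 0.05 N m, under 1 N at the tip).
- lever_hinge (a point): Point on the lever's hinge axis (which runs along the block's y), at block x = 30, y = 0, z = 34 mm. Fixed.
- lever_tip (a point): Free end of the orange lever, on its centre line, 70 mm from the hinge axis; the lever is 16 wide and 7 thick. When shut it lies at block x = -40, z = 34.
- parts_tray: Bystander: blue loose parts tray with compartments, 60 x 100 x 26 mm, origin under its centre.
- screw_jar: Bystander: loose glass jar with white cap, 52 across, 60 high, origin under its centre.
- probe_stand: Bystander: loose white block 60 x 45 x 50 with a pink tip, 64 high in all, origin under its centre.
Not all that is in view belongs to the job. What is shaped like the terminal but brown is not meant.

How it is judged (in metres and radians):
On the way, in this order (a step that is already met when the one before it is completed fails the run):
1. the earthing lever is pressed shut (value of joint lever below 0.07 rad), for 0.1 s.
2. the bolt is lifted over the keeper lip (value of joint bolt_lift above 0.008 m and value of joint bolt_draw above 0.01 m).
3. the bolt is drawn back (value of joint bolt_draw above 0.035 m), for 0.1 s.
At the end, for the whole second after the job is handed in: The gripper's fingers hold the gate (by its bolt knob or frame, over 1 N) steadily ajar between 0.20 and 0.52 rad (about 12 to 30 degrees) against its closing spring, the bolt is drawn by more than 35 mm, and the lever is shut (below 0.10 rad) (value of joint gate between 0.2 and 0.52 rad and velocity of joint gate between -0.05 and 0.05 rad/s and contact force between the fingers and gate_leaf above 1 N and value of joint bolt_draw above 0.035 m and value of joint lever below 0.1 rad); the arm keeps its last pose, push and grip.
It fails at once if the gate is opened while the earthing lever is not shut (value of joint gate above 0.08 rad and value of joint lever above 0.15 rad).
It fails at once if the parts tray is shifted by more than 25 mm (distance of parts_tray from where it was at the start of the episode above 0.025 m).
It fails at once if the screw jar is shifted by more than 25 mm (distance of screw_jar from where it was at the start of the episode above 0.025 m).
It fails at once if the probe stand is shifted by more than 25 mm (distance of probe_stand from where it was at the start of the episode above 0.025 m).
It also fails if it takes over 48 s, if anything falls off the work surface, if the arm or the gripper's body presses on something with over 40 N, if the wrist force passes 120 N, or if a joint passes its speed limit or range.

## Working session

There is one attempt and no reset: what is moved stays moved. The work goes in short steps, each a Python script; the robot and the scene stay as the last script left them, time stands still between calls to the robot, and variables do not carry over. Pictures are saved under pics/ and viewed, at most 10 in all, crops included, and the job is handed in when it is done.

```bash
ls; mkdir -p pics; cat > h.py <<'E'
import numpy as np, cv2
from scipy.spatial.transform import Rotation as R
from rig import bot
def rot(q): return R.from_quat(np.roll(q,-1)).as_matrix()
def cam(n):
    s=bot.read_state(); c=bot.read_camera(n)
    if 'mount' in c:
        T=np.eye(4);T[:3,:3]=rot(s['tool_rot']);T[:3,3]=s['ee_pos'];M=T@np.array(c['mount'])
        c['Rm'],c['t']=M[:3,:3],M[:3,3]
    else: c['Rm'],c['t']=rot(c['attitude']),np.array(c['eye'])
    return c
def px(c,u,v,z=None):
    f=240/np.tan(np.radians(c['fovy'])/2)
    r=c['Rm']@np.array([(u-c['cx'])/f,(v-c['cy'])/f,1])
    if z is None:
        d=c['depth'][int(v)-1:int(v)+2,int(u)-1:int(u)+2]; d=d[d>0]
        return c['t']+r*(np.median(d) if len(d) else np.nan)
    return c['t']+r*(z-c['t'][2])/r[2]
def quat(yaw,pre=None):
    # tool down, tool y at given yaw from world y
    m=R.from_euler('z',yaw)*R.from_euler('x',np.pi)
    return np.roll(m.as_quat(),1)
E
python3 - <<'E'
from h import *
import pickle
for n in('scene','top'):
    c=cam(n);cv2.imwrite(f'pics/{n}.png',c['image']);pickle.dump(c,open(n+'.pkl','wb'))
    print(n,c['fovy'],c['cx'],c['cy'],c['t'],c['Rm'].round(2).tolist())
print(bot.read_state())
E
```

```text
pics
scene 51.5043899785207 316.50975955939856 226.98102731664378 [1500.79055062  411.24948132  856.71186816] [[-0.41, 0.53, -0.74], [0.91, 0.26, -0.32], [0.02, -0.81, -0.59]]
top 54.08807872921983 318.62268050851986 241.0220623707864 [ 350.84901452    5.4449265  1210.58414431] [[0.02, -0.98, 0.19], [-1.0, -0.02, 0.0], [-0.0, -0.19, -0.98]]
{'clock': 0.1, 'joint_positions': array([ 1.13637870e+00,  3.00396456e-01,  1.52150855e+00, -7.59005545e-06,
        1.32070333e+00, -6.66078435e-02]), 'qvel': array([-0.00098866, -0.00113974, -0.00387332,  0.00010053,  0.00097955,
        0.00074124]), 'effort': array([ 3.29352893e-03, -5.44372594e+01, -3.62372482e+01,  3.36223286e-05,
        3.02707216e-03, -3.65166363e-05]), 'ee_pos': array([197.694336  , 513.04117815, 249.79293432]), 'tool_rot': array([-1.22332844e-04,  1.82869054e-01,  9.83137148e-01, -4.92902002e-04]), 'ft_force': array([ 0.44998841, -0.78006116,  0.13417905]), 'moment': array([-0.01921988,  0.04657725, -0.02456884]), 'grip_force': 0.0, 'grip_width': 85.19553916484509}
```

View pics/top.png

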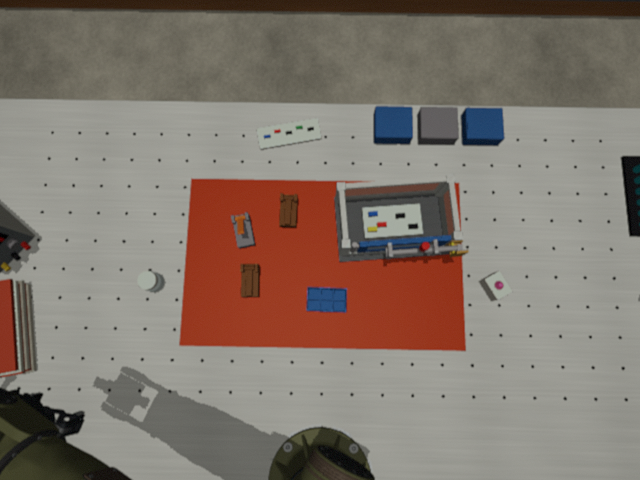

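View pics/scene.png

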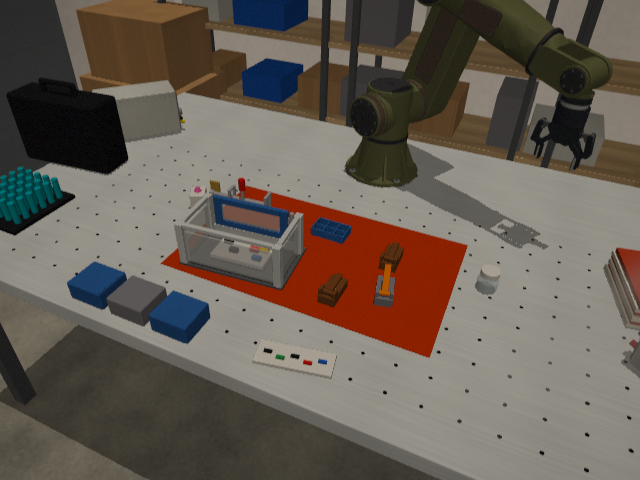

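Top view (image up = +x, right = −y): grey terminal at about (243,230), with brown decoys at (289,210) and (250,280). The knob is red at (425,246), the keeper at about (460,247) and the gate hinge near (352,245). The tray is at (327,300), the jar at (150,281) and the probe stand at (496,286).

```bash
python3 - <<'E'
from h import *
import pickle
c=pickle.load(open('top.pkl','rb'));im=c['image']
a=cv2.resize(im[195:265,220:300],None,fx=5,fy=5,interpolation=cv2.INTER_CUBIC)
b=cv2.resize(im[170:270,330:475],None,fx=5.5,fy=5.5,interpolation=cv2.INTER_CUBIC)
W=np.zeros((600,800,3),np.uint8)
b=cv2.resize(im[225:270,330:475],(797,247),interpolation=cv2.INTER_CUBIC)
W[:350,:400]=a;W[352:599,:797]=b;cv2.imwrite('pics/crop.png',W)
hsv=cv2.cvtColor(im,cv2.COLOR_BGR2HSV)
def blob(m,name,z):
    n,l,s,ce=cv2.connectedComponentsWithStats(m.astype(np.uint8))
    for i in range(1,n):
        if s[i,4]>12: print(name,s[i],ce[i].round(1),px(c,*ce[i]).round(1),px(c,*ce[i],z).round(1))
H,S,V=[hsv[...,i] for i in range(3)]
w=np.zeros_like(H,bool);w[225:265,330:475]=1
print(hsv[246,425],hsv[222,240],hsv[300,300])
blob(w&((H<4)|(H>174))&(S>180)&(np.indices(H.shape)[0]<258)&(np.indices(H.shape)[1]>415)&(np.indices(H.shape)[1]<437),'knob',184)
w[:]=0;w[205:255,225:262]=1
blob(w&(H>9)&(H<20)&(S>150),'lever',60)
for n,p in dict(tray=(327,300),jar=(150,278),probe=(498,285),dec1=(289,210),dec2=(250,280)).items(): print(n,px(c,*p).round())
E
```

```text
[  2 205 164] [ 12 218 145] [  6 202 154]
knob [420 242   9   9  58] [424.1 246.1] [ 538.7 -223.5  184.3] [ 538.7 -223.5  184. ]
lever [235 215  10  19 119] [240.1 223.8] [611.1 209.9  54.7] [609.9 209.   60. ]
tray [426. -13.  20.]
jar [470. 424.  58.]
probe [ 468. -429.   61.]
dec1 [654.  89.  36.]
dec2 [471. 181.  37.]
```

View pics/crop.png

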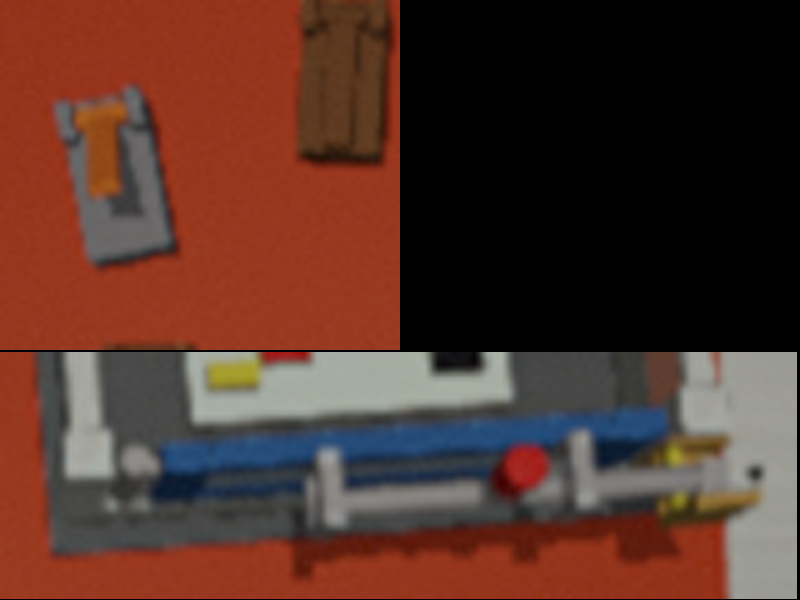

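The crop shows the orange lever with its hinge bar at crop (102,113) and tip at (105,192). The block's low corners are at (97,265) and (175,247). The gate's blue top edge runs (163,455) to (667,425), the hinge pin is at (140,460) and the knob at (523,468).

```bash
python3 - <<'E'
from h import *
import pickle
c=pickle.load(open('top.pkl','rb'))
A=lambda x,y,z:px(c,220+x/5,195+y/5,z)
B=lambda x,y,z:px(c,330+x/5.5,225+(y-352)/5.49,z)
bm=(A(95,262,26)+A(173,245,26))/2; em=(A(62,103,43)+A(135,90,43))/2
print('block low mid',bm.round(1),'ears mid',em.round(1),'len',np.linalg.norm((em-bm)[:2]),'w',np.linalg.norm(A(95,262,26)-A(173,245,26)))
d=(em-bm)[:2];print('yaw',np.arctan2(d[1],d[0])); e=A(173,245,26)-A(95,262,26);print('yaw from edge',np.arctan2(e[0],-e[1]))
print('hinge',A(102,113,36).round(1),'tip',A(105,192,90).round(1))
g1,g2=B(163,456,130),B(667,424,130);d=(g1-g2)[:2]
print('gate',g1.round(1),g2.round(1),np.linalg.norm(d),'yaw',np.arctan2(-d[0],d[1]))
yaw=np.arctan2(-d[0],d[1]);
K=px(c,424.1,246.1,184);M=R.from_euler('z',yaw).as_matrix()
print('hinge axis from knob',K+M@np.array([24,157,0]),'pin',B(140,458,130),'gate mid->cell',(M.T@((g1+g2)/2-K)))
E
```

```text
block low mid [560.3 194.9  26. ] ears mid [638.5 214.2  43. ] len 80.49102608106729 w 40.67050811920162
yaw 0.24205876291221906
yaw from edge 0.23778817985181272
hinge [631.5 213.2  36. ] tip [579.1 200.2  90. ]
gate [551.  -85.2 130. ] [ 568.9 -299.7  130. ] 215.21063022094359 yaw 0.08307933554016532
hinge axis from knob [549.67606677 -65.15625806 184.        ] pin [549.95267871 -75.45439173 130.        ] gate mid->cell [ 23.6538496   29.29108089 -54.        ]
```

```bash
python3 - <<'E'
from h import *
q=[quat(.24),quat(.24+np.pi)]
P=[582,200.6,150]
sol=[(bot.ik(P,a),a) for a in q];cur=bot.read_state()['joint_positions']
sol=[s for s in sol if s[0] is not None];s=min(sol,key=lambda s:abs(s[0]-cur).max());print(s)
bot.move_gripper(0,40)
bot.move_to(P,s[1])
print(bot.servo_line([582,200.6,100],speed=120),bot.read_state()['ft_force'])
print(bot.servo_line([582,200.6,50],speed=40,until_force=15))
bot.dwell(.2)
s=bot.read_state();print(s['clock'],s['ee_pos'],s['ft_force'],s['grip_width'])
bot.servo_line([582,200.6,130],speed=150)
c=cam('wrist');print(c['t'],c['fovy'],c['cx'],c['cy'])
for sgn in(1,-1):print(sgn,bot.ik([538.7,-223.5,215],quat(.083+sgn*np.pi/2)),bot.ik([538.7,-223.5,215],quat(.083-.35+sgn*np.pi/2)))
cv2.imwrite('pics/w1.png',c['image'])
E
```

```text
(array([ 0.27243259,  0.53736335,  1.4280846 ,  0.        ,  1.1761447 ,
       -1.53836374]), array([-7.33025857e-18, -1.19712207e-01,  9.92808636e-01,  6.07919959e-17]))
False [-0.13021137  0.45561258 -0.59539965]
True
4.5 [581.82742791 200.57046223  55.65108718] [-5.04247274 -1.7915709  14.16190714] -0.302177801273239
[501.98881765 181.45484674 251.3391171 ] 67.14364007869806 320.0003759448456 233.97028341062565
1 [-0.45607026  0.4029924   1.46611818  0.          1.27248208 -0.53907026] [-0.45607026  0.4029924   1.46611818  0.          1.27248208 -0.18907026]
-1 None None
```

View pics/w1.png

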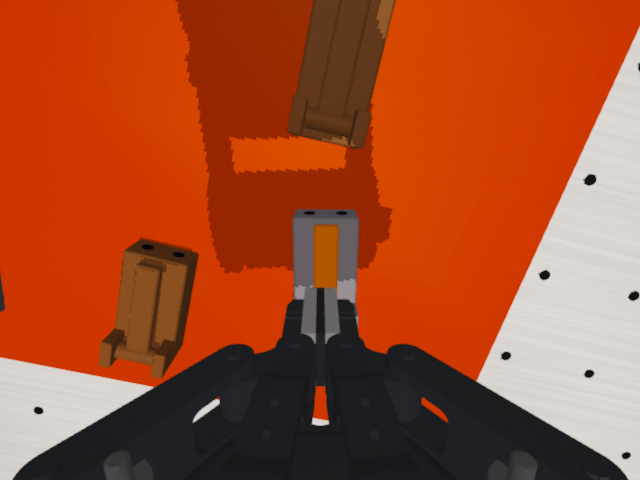

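The wrist view shows the lever (325,257) lying flat on the block, and contact came at about z 37, so it is shut. Next I check the knob from above.

```bash
python3 - <<'E'
from h import *
bot.servo_line([582,200.6,260],speed=300)
bot.move_gripper(85,30)
bot.move_to([538.7,-223.5,260],quat(.083+np.pi/2))
c=cam('wrist');cv2.imwrite('pics/w2.png',c['image'])
h=cv2.cvtColor(c['image'],cv2.COLOR_BGR2HSV)
Z=np.zeros((480,640))
ys,xs=np.nonzero(((h[...,0]<4)|(h[...,0]>174))&(h[...,1]>170)&(c['depth']>0))
p=np.array([px(c,u,v) for u,v in zip(xs,ys)])
k=abs(p[:,2]-184)<5;p=p[k];k=np.linalg.norm(p[:,:2]-[538,-223],axis=1)<40;p=p[k]
print(len(p));print(p.min(0),p.max(0),p.mean(0)) if len(p) else 0
print(bot.read_state()['clock'])
E
```

```text
633
[ 532.98165152 -233.33551849  179.00026874] [ 549.87922762 -216.08677021  183.20189115] [ 541.34905832 -223.9181423   182.20735679]
8.1917
```

View pics/w2.png

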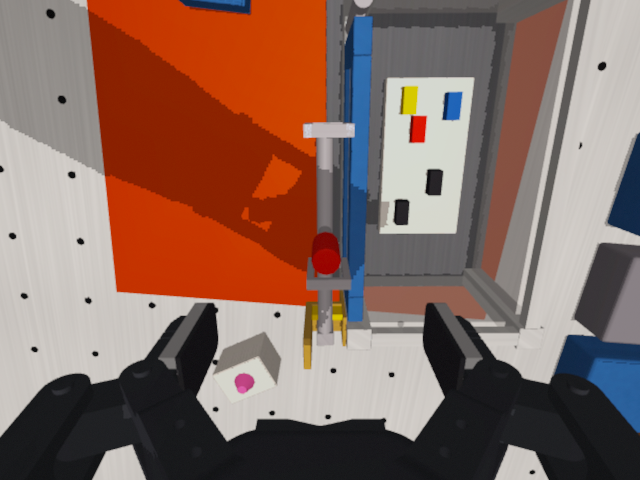

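The wrist view shows the knob at (326,252), with the jaws straddling the bolt across the gate and nothing tall beside it. The position agrees with the top view to about 2.5 mm, so I grip.

```bash
python3 - <<'E'
from h import *
def st(t):
    s=bot.read_state();print(t,round(s['clock'],2),s['ee_pos'].round(1),s['ft_force'].round(1),round(s['grip_width'],1),round(s['grip_force'],1));return s
print(bot.servo_line([540.5,-224.5,174],speed=100,until_force=12)); st('down')
bot.move_gripper(10,30); s=st('grip')
if 14<s['grip_width']<22:
    print(bot.servo_line([540.5,-224.5,188],speed=30,until_force=20)); st('lift')
    c=cam('scene');cv2.imwrite('pics/s2.png',cv2.resize(c['image'][160:300,150:330],None,fx=4,fy=4))
E
```

```text
False
down 9.2 [ 540.8 -224.6  174.7] [ 0.3 -0.   0. ] 84.9 0.0
grip 9.82 [ 540.7 -224.5  174.3] [ 2.5 -0.1  2.2] 17.2 29.3
False
lift 10.44 [ 540.5 -224.5  188. ] [ 2.4 -0.1 -2. ] 17.0 29.3
```

View pics/s2.png

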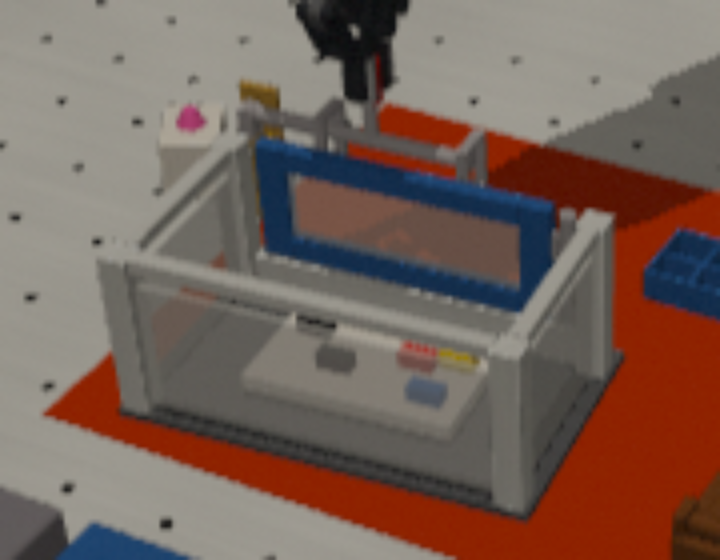

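The bolt is up with the knob in the jaws, and the tool carries its weight (about −2 N). Now I draw it.

```bash
python3 - <<'E'
from h import *
def st(t):
    s=bot.read_state();print(t,round(s['clock'],2),s['ee_pos'].round(1),s['ft_force'].round(1),round(s['grip_width'],1));return s
d=np.array([-.083,.9966,0]);P=np.array([540.5,-224.5,188])
print(bot.servo_line(P+d*15,speed=30,until_force=12)); st('15')
print(bot.servo_line(P+d*53,speed=40,until_force=12)); st('end')
c=cam('wrist');cv2.imwrite('pics/w3.png',c['image'])
E
```

```text
False
15 11.14 [ 539.3 -209.2  188. ] [ 2.   1.8 -0.1] 17.4
True
end 11.88 [ 536.8 -178.7  188. ] [ 3.6 -3.6 -1.2] 17.0
```

View pics/w3.png

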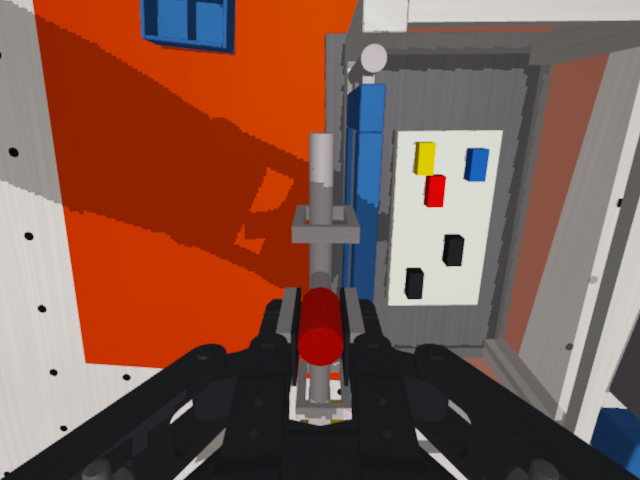

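The draw stopped on force after 46 mm. With a start of up to 5 mm that is the end stop, and the wrist view shows the knob still square in the jaws and drawn back towards the rear staple. Now I swing about the hinge.

```bash
python3 - <<'E'
from h import *
def st(t):
    s=bot.read_state();print(t,round(s['clock'],2),s['ee_pos'].round(1),s['ft_force'].round(1),round(s['grip_width'],1));return s
H=np.array([551,-72,0]);P=np.array([536.8,-179.2,188])
for a in np.arange(.06,.361,.06):
    r=H+R.from_euler('z',-a).apply(P-H)
    hit=bot.servo_line(r,quat(.083+np.pi/2-a),speed=25,until_force=25); st(round(a,2))
    if hit: print('hit');break
bot.dwell(.5);st('held')
for n in('top','wrist'):
    c=cam(n);im=c['image']
    cv2.imwrite(f'pics/{n}4.png',im if n=='wrist' else cv2.resize(im[170:320,220:480],None,fx=3,fy=3,interpolation=cv2.INTER_CUBIC))
E
```

```text
0.06 12.34 [ 530.6 -177.7  188.1] [ 4.7  1.9 -0.6] 16.7
0.12 12.75 [ 524.3 -176.6  188. ] [ 4.6  1.  -1.5] 17.2
0.18 13.16 [ 518.1 -174.9  188.1] [ 5.4  0.6 -1.4] 16.8
0.24 13.57 [ 512.  -172.8  188.1] [5.3 0.7 0.3] 17.2
0.3 13.97 [ 506.1 -170.3  188.2] [ 5.6 -0.  -1.6] 16.9
0.36 14.38 [ 500.3 -167.5  188.2] [ 5.7  0.7 -2. ] 17.0
held 14.88 [ 500.4 -167.5  188.2] [ 5.5  0.4 -0.9] 16.9
```

View pics/top4.png

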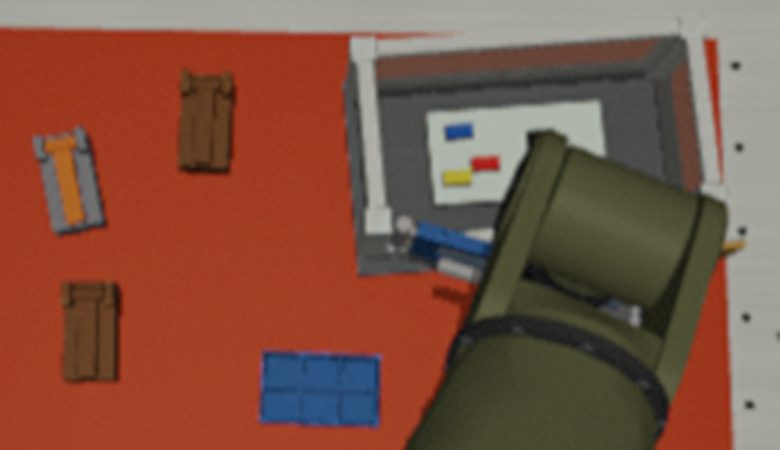

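View pics/wrist4.png

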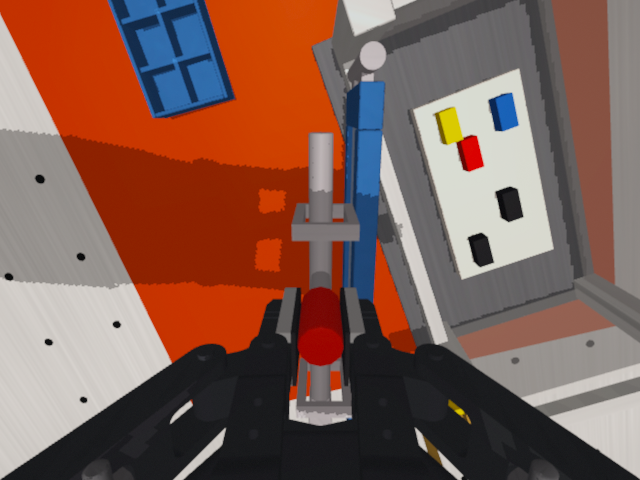

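In both views the gate has turned with the tool, to about 0.36 rad. The bolt is still drawn to the same place at the staple (327,222), the lever is flat on the block and the tray is untouched. The force is steady at 5.5 N.

```bash
python3 -c "
from rig import bot
print(bot.finish_job())"
```

```text
the job is handed in; nothing more can be done
None
```

I've handed the job in after about 15 s on the robot's clock, without a verdict shown: the lever was shut, the bolt drawn back to its stop, and the gate held steady by the knob at about 0.36 rad (20°), with the tray, jar and probe stand not touched.

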